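# Wedge a rocking display riser in a pottery shop

### The job

The white display riser that carries the blue cup rocks, because the foot at the corner beside the orange wedge has lost its rubber cap. With the fingertips, push the wedge thin end first under that short foot until the foot rests snugly on it and the riser still stands level where it was, then press down on the riser's top above that corner for about a second to feel that it no longer rocks, and let go. Grasp and lift nothing, and leave the cup and the other pots alone.

Things in the scene. Friction and masses are not known exactly. Their poses are not given: they have to be found in the camera images.
- riser: White box with a brown top board, loose on four round feet, 0.85 kg plus the cup. Top 240 mm (its x) by 190 mm (its y), 65 mm above the counter. Origin: centre of footprint at counter level, z up. Feet 26 mm wide, 20 mm tall, at +-98, +-73 mm; 20 mm free under the box. The foot at +x, -y (far right from the robot) is 5 to 9 mm short, differing each time, and hangs clear; the rest have rubber caps.
- short_foot (a point): Point fixed to the riser, straight below the centre of the short foot, at the level of the sound feet's undersides (the counter when the riser is level). The short foot's own underside hangs 5 to 9 mm above it.
- loose_corner (a point): Point on the riser's top face straight above the short foot: the place to press. 22 mm from the board's edges, 65 mm above the counter when the riser stands level. Unwedged, 2 to 5 N tip it down by 5 to 9 mm; well wedged, it gives less than 1 mm under 6 N.
- wedge: Orange wedge, loose, flat, 45 g: 130 mm long (its x), 36 mm wide (its y), 2 mm thick at the thin end (+x) rising evenly to 16 mm at the upright thick end (-x). Origin: centre of its underside, z up. Starts 12 to 50 mm off the riser's -y side, pointing roughly at the short foot. Slides at 0.3 N; taking up the foot, resistance climbs in a few mm to over 2 N; much beyond it shoves or lifts the riser.
- blue_cup: Blue stoneware cup, 0.3 kg, 93 mm across, 88 mm tall, standing loose on the riser's top towards the corner away from the short foot (about -32, +24 mm from the riser's centre). Origin: centre of its underside.
- bowl: Dark bowl, 110 mm across, 55 mm tall, standing on the counter to the right. Origin: centre of its underside. Leave alone.
- tumbler: Sand-coloured tumbler, 76 mm across, 105 mm tall, standing on the counter to the right. Origin: centre of its underside. Leave alone.
- spoon_jar: Grey-green jar, 89 mm across, 80 mm tall, with two ceramic spoons that stick out to 130 mm, standing on the counter to the right. Origin: centre of its underside. Leave alone.
Things that resemble listed ones, but are neither listed nor needed, are in the scene too. There is more than one size of the wedge; the job needs the smallest. There is more than one size of the blue_cup; the job needs the larger.

How it is judged:
On the way, in this order (a step that is already met when the one before it is completed fails the run):
1. the wedge is pushed in under the short foot until the foot bears on it, the riser level (x of short_foot in the frame of wedge between -0.055 and 0.063 m and y of short_foot in the frame of wedge between -0.018 and 0.018 m and contact force between riser and wedge above 0.3 N and angle between riser's own z axis and vertical below 0.012 rad), for 0.2 s.
2. with the wedge left alone, the fingers press down on the riser's loose corner (over 2 N) and the corner does not sink: the wedge takes the press and the riser stays level (x of short_foot in the frame of wedge between -0.055 and 0.063 m and y of short_foot in the frame of wedge between -0.018 and 0.018 m and contact force between the fingers and riser above 2 N and contact force between riser and wedge above 2 N and contact force between the fingers and wedge below 0.1 N and angle between riser's own z axis and vertical below 0.012 rad), for 0.3 s.
At the end, for the whole second after the job is handed in: The wedge lies under the short foot (the foot's centre over the wedge) and carries more than 0.3 N of the riser; the riser is level within 0.012 rad, at rest and within 30 mm of where it started, and the blue cup stands upright on it (all of step 1 and distance of riser from where it was at the start of the episode below 0.03 m and linear speed of each of riser, wedge below 0.01 m/s and angle between blue_cup's own z axis and vertical below 0.1 rad and distance between blue_cup and loose_corner between 0.13 and 0.2 m and z of blue_cup in the frame of riser between 0.055 and 0.08 m); the robot touches nothing.
It fails at once if the wedge is lifted or tipped up (height (world z) of wedge above 0.01 m or angle between wedge's own z axis and vertical above 0.3 rad).
It fails at once if the riser is lifted, toppled or shoved more than 40 mm (height (world z) of riser above 0.012 m or angle between riser's own z axis and vertical above 0.2 rad or distance of riser from where it was at the start of the episode above 0.04 m).
It fails at once if the robot touches the blue cup (contact force between any of the fingers, the arm and blue_cup above 0.5 N).
It fails at once if one of the other pots is moved or tipped (distance of any of bowl, tumbler, spoon_jar from where it was at the start of the episode above 0.02 m or angle between any of bowl, tumbler, spoon_jar's own z axis and vertical above 0.2 rad).
It also fails if it takes over 64 s, if anything falls off the work surface, if the arm or the gripper's body presses on something with over 40 N, if the wrist force passes 120 N, or if a joint passes its speed limit or range.

### The arm

A 6-joint arm with a two-finger parallel gripper is mounted at the origin on the work surface. World frame = base frame: x ahead of the robot, y to its left, z up, the work surface at z = 0. Lengths are in m, angles in rad, forces in N, time in s.
With the tool pointing down it reaches from about 0.35 to 0.775 m from the base axis. Payload 7.3 kg.
Tool frame: the origin (TCP) lies between the finger pads; the fingertips stand 17 mm ahead of it and the grasp point (between the pads) lies 2 mm behind it; z points along the fingers, y is the direction in which the jaws open and shut (so a half turn about z gives the same grasp; the last joint's range is limited). The gripper opens to 92 mm and grips with 3 to 60 N. Pads are 19 mm wide; open, the fingers measure 130 mm over their backs; the gripper's body (75 mm by 190 mm) begins 47 mm behind the grasp point.
Start: joints at [-1.399, 0.342, 1.524, -0, 1.275, -0.146], TCP at [0.164, -0.499, 0.244] pointing down, gripper open.
Joint ranges: [-2.53, 2.53], [-0.77, 2.02], [0.04, 2.7], [-1, 4.14], [0.28, 2.66], [-3.11, 3.11]. Speed limits (rad/s): [2.57, 2.57, 3.14, 3.14, 3.14, 3.14].

### API

Orientations are given as [roll, pitch, yaw] about the fixed x, y, z axes, in that order (R = Rz(yaw) Ry(pitch) Rx(roll)).
In Python, from cell import sensors, vision, hand_in gives the robot as it stands.
- The arm moves only by the tool step_arm, never from a script. Its argument "series" is a list of rows, each a list of 5 numbers: the opening, from 0 (shut) to 1 (fully open), then the shift along the world's x, y, z each as a share of 25 mm, from -1 to 1, then the turn about the world's z as a share of 0.08 rad, from -1 to 1. A call has 1 to 12 rows; each row shifts and turns the commanded pose from where the row before left it; what a row does not reach is not made up. A row lasts 1/10 s, in which the tool goes at most 50 mm and 8.59 degrees, less where a joint would pass 70% of its speed; a pose out of reach is approached as far as the arm can. A call with a number of a shift or a turn outside -1 to 1 is refused whole. A call with a gripper value outside its range is refused whole. The fingers move at their own pace and stop on an object; "squeeze" is the grip in N (left out, the last holds). Time passes only in rows, so rows that do not move let the fingers close. It gives the time, the measured TCP pose, the force and the opening at its end, in the units of the state.
- sensors.observe(): the state, without advancing time (a new reading comes with each control period).
- vision.read_camera(name): name is "side" or "top" or "wrist"; returns a dict with "pixels" (400x640x3 uint8, blue, green, red), "range_z" (400x640 float32, m along the optical axis (not along the pixel's ray), 0 where there is no reading), "camera_matrix" (3x3 intrinsics, pixels), "k1" (the pictures are not rectified: a ray, as slopes to the right and down, at radius r is drawn at 1 + k1 r^2 times it, then the intrinsics apply), "pose" (4x4, takes a point from camera to world coordinates). Camera axes: x right, y down, z forward; pixel columns grow to the right and rows downward; lengths in m; the calibration is good to about 2 mm. A picture is of the moment at which its call begins.
- hand_in(): hands the job in, once; it reports no verdict.
The state is a dict: "time": time; "qpos": joint angles; "qvel": joint speeds; "joint_efforts": joint torques, N m; "tool_pos": TCP position; "tool_rot": TCP orientation; "contact_force": force on the tool from outside, world axes, zero at the start; "torque": the same for the moment, N m; "opening": finger opening in m.
Only numpy, scipy, OpenCV 4.12 (cv2) and the standard library are available. Lean on these libraries where they do the work, as an engineer would, in place of code of your own. Each camera call takes 0.05 s, during which the arm holds its last target.

## Working session

There is one attempt and no reset: what is moved stays moved. The work goes in short steps, Python scripts to look and compute and a tool call to move; the robot and the scene stay as the last step left them, time stands still between calls to the robot, and variables do not carry over. Pictures are saved under pics/ and viewed, and the job is handed in when it is done.

Besides the shell and the picture viewer there is one more tool, called after "Call:" as name([rows], argument=value, ...), one row to a line, values as JSON. step_arm: Moves the arm, as the interface text tells. Its arguments: {"type":"object","properties":{"series":{"type":"array","items":{"type":"array","items":{"type":"number","minimum":-1,"maximum":1}}},"squeeze":{"type":"number"}},"required":["series"]}

```bash
mkdir -p pics; ls; python3 - <<'E'
from cell import sensors, vision
import cv2, numpy as np
s=sensors.observe(); print({k:np.round(v,3).tolist() for k,v in s.items()})
for n in ("side","top","wrist"):
    d=vision.read_camera(n); cv2.imwrite(f"pics/{n}0.png",d["pixels"]); np.savez(f"{n}0.npz",**d)
    print(n,d["camera_matrix"].tolist(),d["k1"],np.round(d["pose"],3).tolist())
E
```

```text
pics
{'time': 0.0, 'qpos': [-1.399, 0.343, 1.525, -0.0, 1.275, -0.146], 'qvel': [-0.002, -0.001, -0.001, -0.001, -0.0, -0.001], 'joint_efforts': [0.001, -43.124, -24.422, 0.072, 0.056, -0.0], 'tool_pos': [0.164, -0.498, 0.243], 'tool_rot': [-3.14, -0.0, 0.318], 'contact_force': [-0.336, -0.03, -0.042], 'torque': [-0.011, -0.075, 0.038], 'opening': 0.092}
side [[392.9436962263108, 0.0, 311.1552069763551], [0.0, 392.9436962263108, 194.83183498716667], [0.0, 0.0, 1.0]] -0.05894477544549576 [[-0.744, -0.357, 0.565, 0.058], [-0.669, 0.392, -0.632, 0.625], [0.004, -0.848, -0.53, 0.591], [0.0, 0.0, 0.0, 1.0]]
top [[383.79247162158146, 0.0, 313.26872759845503], [0.0, 383.79247162158146, 206.56168157614232], [0.0, 0.0, 1.0]] -0.08559886084898982 [[0.006, -0.999, 0.049, 0.562], [-1.0, -0.007, -0.022, -0.007], [0.023, -0.049, -0.999, 1.2], [0.0, 0.0, 0.0, 1.0]]
wrist [[333.68054177660036, 0.0, 316.3242653234508], [0.0, 333.68054177660036, 199.86498910017718], [0.0, 0.0, 1.0]] -0.03156685710941498 [[0.313, -0.917, -0.249, 0.23], [-0.95, -0.303, -0.08, -0.477], [-0.002, 0.261, -0.965, 0.384], [0.0, 0.0, 0.0, 1.0]]
```

View pics/top0.png

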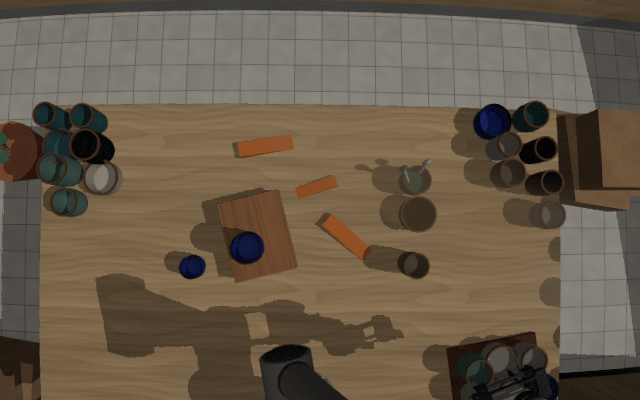

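View pics/side0.png

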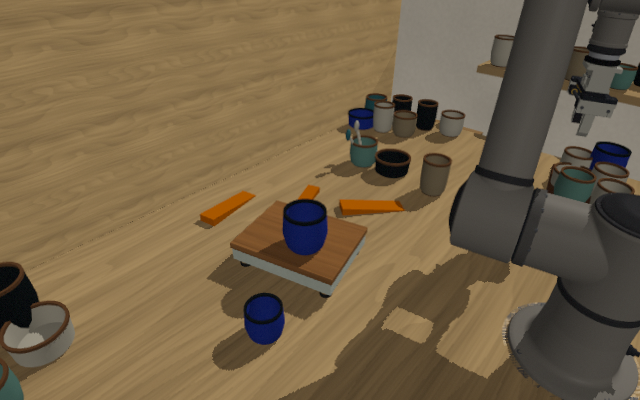

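View pics/wrist0.png

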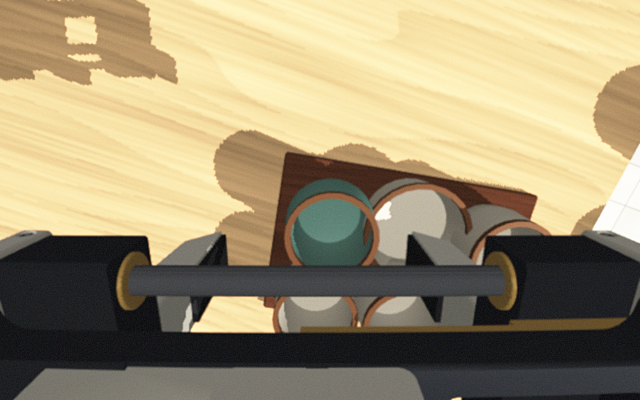

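Top view: riser at about (257,235) with the large cup at (247,247), and the smallest orange wedge at (316,186). The larger orange wedges are decoys. Next I measure.

```bash
cat > h.py <<'E'
import numpy as np, cv2
def cloud(d):
    K=d["camera_matrix"];k1=float(d["k1"])
    h,w=d["range_z"].shape
    u,v=np.meshgrid(np.arange(w),np.arange(h))
    p=cv2.undistortPoints(np.stack([u,v],-1).reshape(-1,1,2).astype(np.float64),K,np.array([k1,0,0,0.])).reshape(h,w,2)
    # iterative exact
    z=d["range_z"].astype(float)
    P=np.stack([p[...,0]*z,p[...,1]*z,z],-1)
    T=d["pose"]; return P@T[:3,:3].T+T[:3,3]
def masks(d):
    hsv=cv2.cvtColor(d["pixels"],cv2.COLOR_BGR2HSV)
    return cv2.inRange(hsv,(6,200,110),(16,255,255)), hsv
E
python3 - <<'E'
import numpy as np,cv2
from h import *
for n in("top","side"):
    d=dict(np.load(n+"0.npz"));W=cloud(d);m,hsv=masks(d)
    c,l,st,ce=cv2.connectedComponentsWithStats(m)
    for i in range(1,c):
        if st[i,4]>60:
            P=W[(l==i)&(d["range_z"]>0)]
            r=cv2.minAreaRect((P[:,:2]*1000).astype(np.float32)); 
            print(n,np.round(ce[i]),st[i,4],"rect",np.round(r[0],1),np.round(r[1],1),round(r[2],1),"z",np.percentile(P[:,2],[2,50,98]).round(4))
            b=cv2.boxPoints(r); print(b.round(0).tolist())
            # top-plane fit -> slope direction
            A=np.c_[P[:,:2],np.ones(len(P))]; k=np.linalg.lstsq(A,P[:,2],rcond=None)[0]; print(" slope",k.round(3))
    # board
    q=(W[...,2]>0.055)&(W[...,2]<0.075)&(W[...,0]>.35)&(W[...,0]<.75)&(abs(W[...,1]-.16)<.2)
    c,l,st,ce=cv2.connectedComponentsWithStats(q.astype(np.uint8))
    i=1+np.argmax(st[1:,4]);P=W[l==i]
    r=cv2.minAreaRect((P[:,:2]*1000).astype(np.float32));print(n,"board",np.round(r[0],1),np.round(r[1],1),r[2],cv2.boxPoints(r).round(0).tolist())
    A=np.c_[P[:,:2],np.ones(len(P))]; print(np.linalg.lstsq(A,P[:,2],rcond=None)[0].round(4),np.median(P[:,2]))
d=dict(np.load("top0.npz"))
W=cloud(d)
cv2.imwrite("pics/topz.png",cv2.resize(d["pixels"][120:300,150:450],None,fx=2.6,fy=2.6,interpolation=cv2.INTER_CUBIC))
for u,v in((414,180),(418,213),(413,265)): print(W[v,u].round(3))
E
```

```text
top board [530.6 134.6] [241.6 192.2] 14.325742721557617 [[390.0, 198.0], [437.0, 12.0], [671.0, 71.0], [624.0, 258.0]]
[ 0.0011 -0.0001  0.064 ] 0.0645888233803259
side [309. 192.] 188 rect [627.2  17.9] [ 51.3 292.9] 35.9 z [0.0058 0.0119 0.1528]
[[521.0, 122.0], [692.0, -116.0], [734.0, -86.0], [562.0, 152.0]]
 slope [-0.526  0.189  0.388]
side [225. 208.] 743 rect [805.9 120.1] [ 49.2 168.8] 9.5 z [0.0014 0.0114 0.0207]
[[768.0, 199.0], [796.0, 33.0], [844.0, 41.0], [816.0, 207.0]]
 slope [ 0.075  0.083 -0.06 ]
side [368. 206.] 739 rect [ 522.2 -135.5] [167.2  51. ] 48.5 z [0.0007 0.0108 0.0205]
[[448.0, -181.0], [486.0, -215.0], [597.0, -90.0], [559.0, -56.0]]
 slope [ 0.165 -0.029 -0.079]
side board [527.7 135.5] [240.7 192.4] 14.369563102722168 [[387.0, 199.0], [435.0, 12.0], [668.0, 72.0], [620.0, 259.0]]
[ 0.0046 -0.0077  0.063 ] 0.06448111055422168
[ 0.705 -0.348  0.021]
[ 0.602 -0.364  0.008]
[ 0.439 -0.348  0.005]
```

View pics/topz.png

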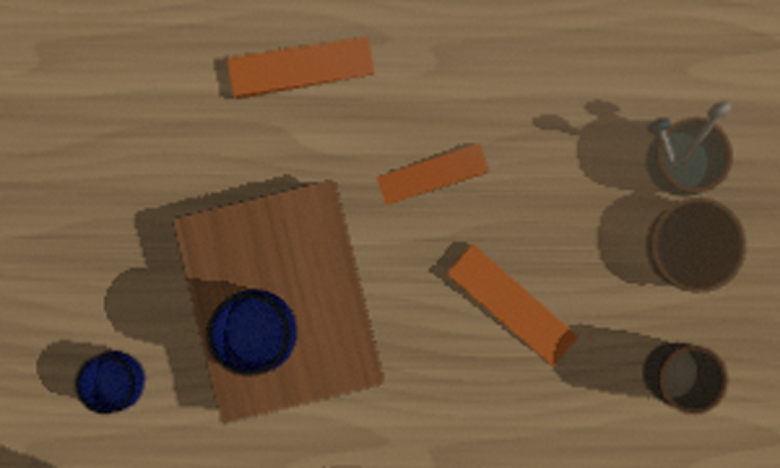

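```bash
cat >> h.py <<'E'
def wedge(d,W,box=(.55,.75,-.2,.06)):
    hsv=cv2.cvtColor(d["pixels"],cv2.COLOR_BGR2HSV)
    m=cv2.inRange(hsv,(4,170,60),(18,255,255))
    m&=((W[...,0]>box[0])&(W[...,0]<box[1])&(W[...,1]>box[2])&(W[...,1]<box[3])).astype(np.uint8)*255
    c,l,st,ce=cv2.connectedComponentsWithStats(m)
    out=[]
    for i in range(1,c):
        if st[i,4]>60:
            P=W[(l==i)&(d["range_z"]>0)]
            r=cv2.minAreaRect((P[:,:2]*1000).astype(np.float32))
            A=np.c_[P[:,:2],np.ones(len(P))]; k=np.linalg.lstsq(A,P[:,2],rcond=None)[0]
            out.append((ce[i].round(),st[i,4],r,cv2.boxPoints(r).round(0).tolist(),k.round(3),np.percentile(P[:,2],[2,98]).round(4)))
    return out
E
python3 - <<'E'
import numpy as np
from h import *
d=dict(np.load("top0.npz"));W=cloud(d)
for o in wedge(d,W,(.4,.85,-.25,.25)): print(*o,sep="\n  ")
E
```

```text
[264. 146.]
  785
  ((810.51220703125, 118.12511444091797), (46.289764404296875, 167.73814392089844), 10.131081581115723)
  [[773.0, 197.0], [802.0, 31.0], [848.0, 40.0], [819.0, 205.0]]
  [-0.002  0.107  0.   ]
  [0.0009 0.022 ]
[316. 187.]
  448
  ((682.7374877929688, -41.869964599609375), (35.59619903564453, 126.90294647216797), 18.048389434814453)
  [[646.0, 13.0], [685.0, -108.0], [719.0, -97.0], [680.0, 24.0]]
  [ 0.016 -0.112 -0.007]
  [-0.0001  0.017 ]
[346. 237.]
  816
  ((525.8103637695312, -139.10357666015625), (170.117919921875, 46.36186599731445), 49.1474723815918)
  [[453.0, -188.0], [488.0, -219.0], [599.0, -90.0], [564.0, -60.0]]
  [ 0.074  0.073 -0.017]
  [-0.0001  0.022 ]
```

The wedge is centred near (682,-42) mm and points 18° left of +y; the short foot is near (642,89), almost on its axis. I'm moving the shut fingers behind the thick end with the jaw axis across it.

Call:
step_arm([
  [0,0.99,0.67,0,0.89],
  [0,0.99,0.67,0,0.89],
  [0,0.99,0.67,0,0.89],
  [0,0.99,0.67,0,0.89],
  [0,0.99,0.67,0,0.89],
  [0,0.99,0.67,0,0.89],
  [0,0.99,0.67,0,0.89],
  [0,0.99,0.67,0,0.89],
  [0,0.99,0.67,0,0.89],
  [0,0.99,0.67,0,0.89],
  [0,0.99,0.67,0,0.89],
])

```text
time: 1.25
tool_pos: [0.4372, -0.3135, 0.2435]
tool_rot: [-3.141, -0.0, 1.104]
contact_force: [-0.4, 0.1, 0.4]
opening: 0.0082
```

Call:
step_arm([
  [0,0.99,0.67,0,0.89],
  [0,0.99,0.67,0,0.89],
  [0,0.99,0.67,0,0.89],
  [0,0.99,0.67,0,0.89],
  [0,0.99,0.67,0,0.89],
  [0,0.99,0.67,0,0.89],
  [0,0.99,0.67,0,0.89],
  [0,0.99,0.67,0,0.89],
  [0,0.99,0.67,0,0.89],
  [0,0.99,0.67,0,0.89],
  [0,0.99,0.67,0,0.89],
  [0,0,0,0,0],
])

```text
time: 2.45
tool_pos: [0.7104, -0.1273, 0.2419]
tool_rot: [-3.141, -0.002, 1.889]
contact_force: [-0.8, 0.2, -0.7]
opening: 0.0005
```

```bash
python3 - <<'E'
from cell import sensors, vision
import cv2, numpy as np
from h import *
d=vision.read_camera("wrist"); cv2.imwrite("pics/w1.png",d["pixels"]); W=cloud(d)
for o in wedge(d,W,(.5,.85,-.25,.25)): print(*o,sep="\n  ")
print(sensors.observe()["contact_force"])
np.savez("w1.npz",**d)
E
```

```text
[475.  33.]
  3114
  ((819.6307373046875, 66.54150390625), (47.77388381958008, 68.71540832519531), 10.7125825881958)
  [[790.0, 96.0], [803.0, 28.0], [849.0, 37.0], [837.0, 105.0]]
  [-0.014  0.107  0.011]
  [0.0019 0.0102]
[317.  90.]
  4108
  ((681.4998168945312, -41.87983703613281), (35.16535186767578, 128.58340454101562), 18.465423583984375)
  [[644.0, 14.0], [685.0, -108.0], [719.0, -97.0], [678.0, 25.0]]
  [ 0.033 -0.101 -0.018]
  [0.0019 0.0157]
[175. 121.]
  5058
  ((531.3499755859375, -129.87637329101562), (149.0844268798828, 51.55823516845703), 48.78710174560547)
  [[463.0, -169.0], [502.0, -203.0], [600.0, -91.0], [561.0, -57.0]]
  [ 0.052  0.08  -0.005]
  [0.0062 0.021 ]
[-0.73344786 -0.32149906  0.30082359]
```

View pics/w1.png

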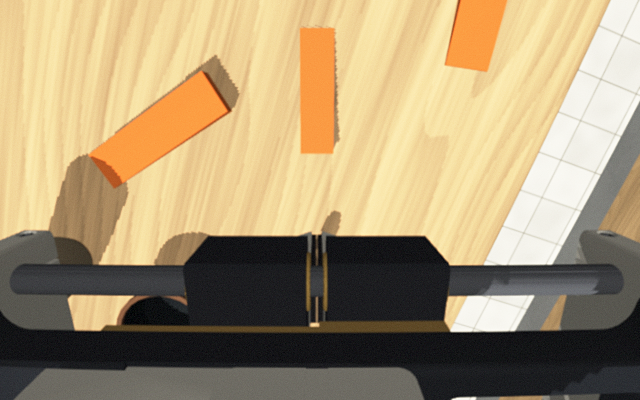

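The wrist picture has the wedge straight ahead at (317,90), thick end at row 153 and centred on the fingers. Now I descend behind it.

Call:
step_arm([
  [0,0,0,-1,0],
  [0,0,0,-1,0],
  [0,0,0,-1,0],
  [0,0,0,-1,0],
  [0,0,0,-1,0],
  [0,0,0,-1,0],
  [0,0,0,-1,0],
  [0,0,0,-1,0],
  [0,0,0,-0.7,0],
  [0,0,0,0,0],
  [0,0,0,0,0],
])

```text
time: 3.6
tool_pos: [0.7082, -0.131, 0.0267]
tool_rot: [-3.141, 0.0, 1.883]
contact_force: [0.4, 0.5, -0.1]
opening: 0.0005
```

```bash
python3 - <<'E'
from cell import sensors, vision
import cv2, numpy as np
d=vision.read_camera("side"); cv2.imwrite("pics/s2.png",cv2.resize(d["pixels"][130:300,200:440],None,fx=3,fy=3))
s=sensors.observe();print(s["contact_force"],s["tool_pos"])
E
```

```text
[ 0.04788405 -0.04418351  0.40167275] [ 0.70886615 -0.1309629   0.02762218]
```

View pics/s2.png

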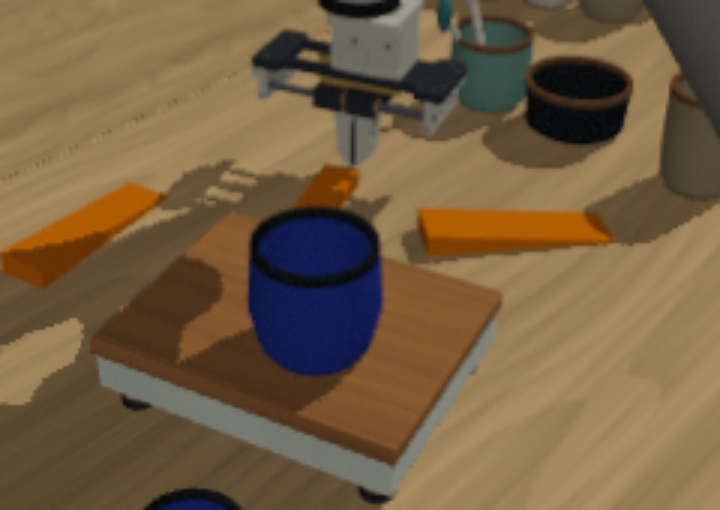

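Tips are about 10 mm up. I lower them 5 mm more, shift 2 mm sideways, and start pushing.

Call:
step_arm([
  [0,0.1,0.0,-0.22,0],
  [0,-0.12,0.38,0,0],
  [0,-0.12,0.38,0,0],
  [0,-0.12,0.38,0,0],
  [0,-0.12,0.38,0,0],
  [0,-0.12,0.38,0,0],
  [0,-0.06,0.19,0,0],
  [0,0,0,0,0],
])

```text
time: 4.45
tool_pos: [0.6944, -0.0769, 0.0209]
tool_rot: [3.142, -0.0, 1.885]
contact_force: [-0.7, -1.0, -0.4]
opening: 0.0003
```

```bash
cat > chk.py <<'E'
from cell import sensors, vision
import cv2, numpy as np,sys
from h import *
n=sys.argv[1]
s=sensors.observe();print(s["time"],s["contact_force"].round(2) if hasattr(s["contact_force"],"round") else s["contact_force"],np.round(s["tool_pos"],4))
d=vision.read_camera("top");W=cloud(d)
for o in wedge(d,W): print(*o,sep="\n  ")
q=(W[...,2]>0.05)&(W[...,2]<0.08)&(W[...,0]>.35)&(W[...,0]<.75)&(W[...,1]>-.02)&(W[...,1]<.36)
c,l,st,ce=cv2.connectedComponentsWithStats(q.astype(np.uint8))
i=1+np.argmax(st[1:,4]);P=W[l==i]
r=cv2.minAreaRect((P[:,:2]*1000).astype(np.float32));print("board",np.round(r[0],1),np.round(r[1],1),round(r[2],2))
A=np.c_[P[:,:2],np.ones(len(P))]; print(np.linalg.lstsq(A,P[:,2],rcond=None)[0].round(4))
w=vision.read_camera("wrist");sd=vision.read_camera("side")
a=cv2.resize(d["pixels"][140:290,190:390],(400,300))
b=cv2.resize(sd["pixels"][130:300,200:427],(400,300))
cv2.imwrite(f"pics/{n}.png",np.vstack([np.hstack([a,b]),np.hstack([cv2.resize(w["pixels"],(480,300)),np.zeros((300,320,3),np.uint8)])]))
E
python3 chk.py c3
```

```text
4.45 [-0.71 -0.95 -0.4 ] [ 0.6944 -0.0769  0.0209]
[293. 193.]
  204
  ((661.4767456054688, 25.588787078857422), (33.95407485961914, 68.08488464355469), 19.0799560546875)
  [[634.0, 52.0], [657.0, -12.0], [689.0, -1.0], [666.0, 63.0]]
  [ 0.035 -0.096 -0.015]
  [-0.0005  0.0117]
board [531.  134.5] [240.5 191.6] 14.19
[ 0.0011 -0.001   0.0641]
```

View pics/c3.png

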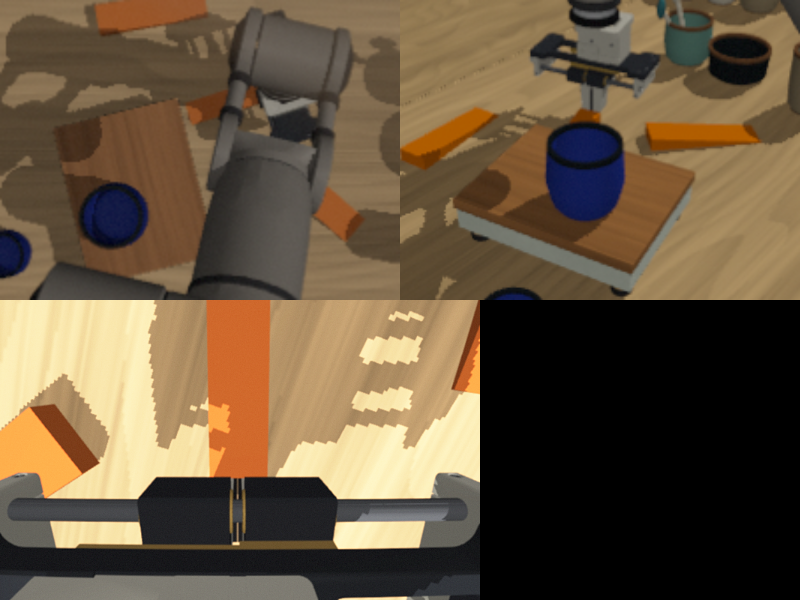

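The wedge is moving straight: its thin end is near (650,57) and it needs 47–84 mm more. I'm continuing slower.

Call:
step_arm([
  [0,-0.09,0.285,0,0],
  [0,-0.09,0.285,0,0],
  [0,-0.09,0.285,0,0],
  [0,-0.09,0.285,0,0],
  [0,-0.09,0.285,0,0],
  [0,-0.04,0.13,0,0],
  [0,0,0,0,0],
])

```text
time: 5.3
tool_pos: [0.6822, -0.0383, 0.0208]
tool_rot: [3.142, -0.0, 1.885]
contact_force: [0.1, 0.0, 0.1]
opening: 0.0006
```

Call:
step_arm([
  [0,-0.03,0.095,0,0],
  [0,-0.03,0.095,0,0],
  [0,0,0,0,0],
])

```text
time: 5.6
tool_pos: [0.6808, -0.0342, 0.0207]
tool_rot: [3.142, -0.0, 1.884]
contact_force: [0.1, 0.3, 0.2]
opening: 0.0003
```

Call:
step_arm([
  [0,-0.03,0.095,0,0],
  [0,-0.03,0.095,0,0],
  [0,0,0,0,0],
])

```text
time: 5.9
tool_pos: [0.6792, -0.0293, 0.0207]
tool_rot: [-3.142, -0.0, 1.884]
contact_force: [-0.2, -0.7, -0.6]
opening: 0.0004
```

Call:
step_arm([
  [0,-0.025,0.08,0,0],
  [0,-0.025,0.08,0,0],
  [0,0,0,0,0],
])

```text
time: 6.2
tool_pos: [0.678, -0.0253, 0.0208]
tool_rot: [3.142, -0.0, 1.884]
contact_force: [0.2, 0.4, 0.2]
opening: 0.0006
```

Call:
step_arm([
  [0,-0.025,0.08,0,0],
  [0,0,0,0,0],
  [0,0,0,0,0],
])

```text
time: 6.5
tool_pos: [0.6774, -0.0235, 0.0207]
tool_rot: [3.142, -0.0, 1.884]
contact_force: [0.0, -0.7, -0.2]
opening: 0.0006
```

Call:
step_arm([
  [0,-0.025,0.08,0,0],
  [0,0,0,0,0],
  [0,0,0,0,0],
])

```text
time: 6.8
tool_pos: [0.6768, -0.0215, 0.0207]
tool_rot: [-3.142, -0.0, 1.884]
contact_force: [-0.2, 0.4, -0.7]
opening: 0.0002
```

Call:
step_arm([
  [0,-0.025,0.08,0,0],
  [0,0,0,0,0],
  [0,0,0,0,0],
])

```text
time: 7.1
tool_pos: [0.6762, -0.0195, 0.0207]
tool_rot: [3.141, -0.0, 1.884]
contact_force: [-0.5, -0.2, -0.4]
opening: 0.0004
```

```bash
python3 chk.py c4
```

```text
7.1 [-0.51 -0.16 -0.44] [ 0.6762 -0.0195  0.0207]
[293. 196.]
  68
  ((653.9614868164062, 31.51708221435547), (22.855772018432617, 33.32059097290039), 16.89219856262207)
  [[638.0, 44.0], [648.0, 12.0], [670.0, 19.0], [660.0, 51.0]]
  [-0.003 -0.073  0.015]
  [0.0058 0.015 ]
[339. 225.]
  120
  ((569.4815063476562, -119.9564437866211), (36.99858856201172, 50.312034606933594), 0.17949213087558746)
  [[551.0, -95.0], [551.0, -145.0], [588.0, -145.0], [588.0, -95.0]]
  [ 0.111  0.072 -0.038]
  [0.0111 0.0227]
board [530.5 134.7] [241.8 190.9] 14.35
[ 0.0012 -0.0007  0.0641]
```

View pics/c4.png

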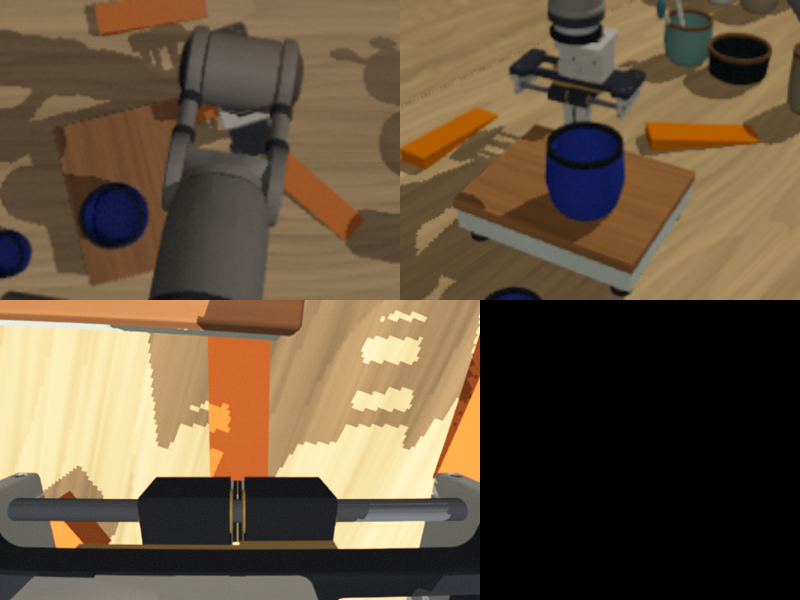

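```bash
cat > wchk.py <<'E'
from cell import sensors, vision
import cv2, numpy as np
from h import *
d=vision.read_camera("wrist");W=cloud(d)
for o in wedge(d,W,(.6,.73,-.05,.12)): print(*o,sep="\n  ")
q=(W[...,2]>0.055)&(W[...,2]<0.075)&(W[...,1]>0.02)&(d["range_z"]>0)
P=W[q]; c,s=np.cos(np.radians(14.35)),np.sin(np.radians(14.35))
L=(P[:,:2]-[.5285,.135])@np.array([[c,-s],[s,c]])*1000
print(len(P),"local x max",np.percentile(L[:,0],[95,99.5,100]),"y min",np.percentile(L[:,1],[0,.5,5]))
# edge points: min y local for x bins
for a in range(60,125,10):
    k=(L[:,0]>a)&(L[:,0]<a+10)
    if k.any(): print(a,L[k,1].min().round(1),end="; ")
print(sensors.observe()["contact_force"])
E
python3 wchk.py
```

```text
[318. 142.]
  14839
  ((658.9619750976562, 30.260295867919922), (37.52072525024414, 86.30023193359375), 17.627477645874023)
  [[628.0, 66.0], [654.0, -17.0], [690.0, -5.0], [664.0, 77.0]]
  [ 0.036 -0.113 -0.009]
  [0.0066 0.0158]
14563 local x max [120.53634352 184.06643711 187.79652054] y min [-165.17457963 -153.6180065   -96.87033379]
60 -97.0; 70 -96.8; 80 -96.9; 90 -97.1; 100 -96.9; 110 -149.0; 120 -149.1; [-0.444237    0.95288775  1.16977055]
```

Wedge axis passes within about 2 mm of the foot centre, and the foot sits at x≈38 mm along the wedge. I'm still pushing, in 2 mm steps.

Call:
step_arm([
  [0,-0.025,0.08,0,0],
  [0,0,0,0,0],
])

```text
time: 7.5
tool_pos: [0.6755, -0.0174, 0.0207]
tool_rot: [3.142, -0.0, 1.884]
contact_force: [0.2, 0.4, -0.1]
opening: 0.0001
```

Call:
step_arm([
  [0,-0.025,0.08,0,0],
  [0,0,0,0,0],
])

```text
time: 7.7
tool_pos: [0.6749, -0.0153, 0.0208]
tool_rot: [3.142, -0.0, 1.884]
contact_force: [0.1, 0.2, -0.7]
opening: 0.0005
```

Call:
step_arm([
  [0,-0.025,0.08,0,0],
  [0,0,0,0,0],
])

```text
time: 7.9
tool_pos: [0.6743, -0.0133, 0.0208]
tool_rot: [3.142, -0.0, 1.884]
contact_force: [0.7, 0.3, 0.2]
opening: -0.0004
```

Call:
step_arm([
  [0,-0.025,0.08,0,0],
  [0,0,0,0,0],
])

```text
time: 8.1
tool_pos: [0.6736, -0.0114, 0.0208]
tool_rot: [3.141, -0.0, 1.884]
contact_force: [-0.6, -1.0, -0.2]
opening: 0.0002
```

Call:
step_arm([
  [0,-0.02,0.06,0,0],
  [0,0,0,0,0],
])

```text
time: 8.3
tool_pos: [0.6732, -0.0101, 0.0207]
tool_rot: [3.141, 0.0, 1.884]
contact_force: [0.5, -1.0, -0.7]
opening: 0.0004
```

Call:
step_arm([
  [0,0,0,0,0],
])

```text
time: 8.4
tool_pos: [0.6732, -0.0101, 0.0208]
tool_rot: [3.141, 0.0, 1.884]
contact_force: [-0.5, -0.1, -1.0]
opening: 0.0007
```

Call:
step_arm([
  [0,-0.02,0.06,0,0],
  [0,0,0,0,0],
])

```text
time: 8.6
tool_pos: [0.6729, -0.0091, 0.0208]
tool_rot: [3.141, 0.001, 1.884]
contact_force: [1.8, -3.8, -1.1]
opening: 0.0001
```

Call:
step_arm([
  [0,0,0,0,0],
])

```text
time: 8.7
tool_pos: [0.6729, -0.009, 0.0207]
tool_rot: [3.141, 0.001, 1.884]
contact_force: [1.1, -3.4, -2.2]
opening: 0.0002
```

```bash
python3 wchk.py
```

```text
[318. 157.]
  12471
  ((658.3217163085938, 35.216896057128906), (35.93942642211914, 73.76764678955078), 17.915552139282227)
  [[630.0, 65.0], [653.0, -5.0], [687.0, 6.0], [664.0, 76.0]]
  [ 0.027 -0.094 -0.002]
  [0.0079 0.0162]
30719 local x max [119.24144452 181.74515722 186.99898956] y min [-165.34926096 -161.05754628  -96.46921474]
60 -96.6; 70 -96.5; 80 -140.3; 90 -140.1; 100 -139.3; 110 -138.6; 120 -138.5; [ 1.10859308 -4.2637658  -0.4061052 ]
```

Resistance jumped to about 4 N with the riser edge steady, so the foot has taken up the wedge. I'm checking the level, then backing off.

Call:
step_arm([
  [0,0,0,0,0],
  [0,0.05,-0.16,0,0],
  [0,0.12,-0.38,0,0],
  [0,0.18,-0.57,0,0],
  [0,0.18,-0.57,0,0],
  [0,0,0,0.6,0],
  [0,0,0,1,0],
  [0,0,0,1,0],
  [0,0,0,1,0],
  [0,0,0,1,0],
  [0,0,0,0,0],
])

```text
time: 9.85
tool_pos: [0.6881, -0.051, 0.1414]
tool_rot: [3.134, 0.004, 1.884]
contact_force: [1.3, -0.3, 0.5]
opening: 0.0008
```

```bash
python3 chk.py c5;python3 wchk.py
```

```text
9.85 [ 1.25 -0.34  0.46] [ 0.6881 -0.051   0.1414]
[332. 221.]
  116
  ((579.8234252929688, -90.87257385253906), (41.63182067871094, 33.75729751586914), 75.03312683105469)
  [[558.0, -107.0], [591.0, -115.0], [602.0, -75.0], [569.0, -66.0]]
  [0.005 0.03  0.018]
  [0.0133 0.0234]
board [530.7 134.7] [241.4 192.1] 14.44
[ 0.0013 -0.0002  0.0639]
[319.  80.]
  4770
  ((657.7340087890625, 37.24150466918945), (35.84382629394531, 73.30763244628906), 17.739543914794922)
  [[629.0, 67.0], [652.0, -3.0], [686.0, 8.0], [664.0, 78.0]]
  [ 0.033 -0.102 -0.006]
  [0.0077 0.0161]
[ 90. 264.]
  62
  ((617.44482421875, -40.314266204833984), (15.879351615905762, 1.1131852865219116), 20.920013427734375)
  [[610.0, -43.0], [610.0, -44.0], [625.0, -38.0], [625.0, -37.0]]
  [-0.695  2.141  0.711]
  [0.1951 0.1981]
4816 local x max [114.80058452 120.09380698 120.91433272] y min [-97.08765168 -96.81196186 -96.51783311]
60 -96.3; 70 -96.5; 80 -96.6; 90 -96.6; 100 -96.6; 110 -96.6; 120 -95.8; [ 0.16433299 -0.0024182  -0.26409833]
```

View pics/c5.png

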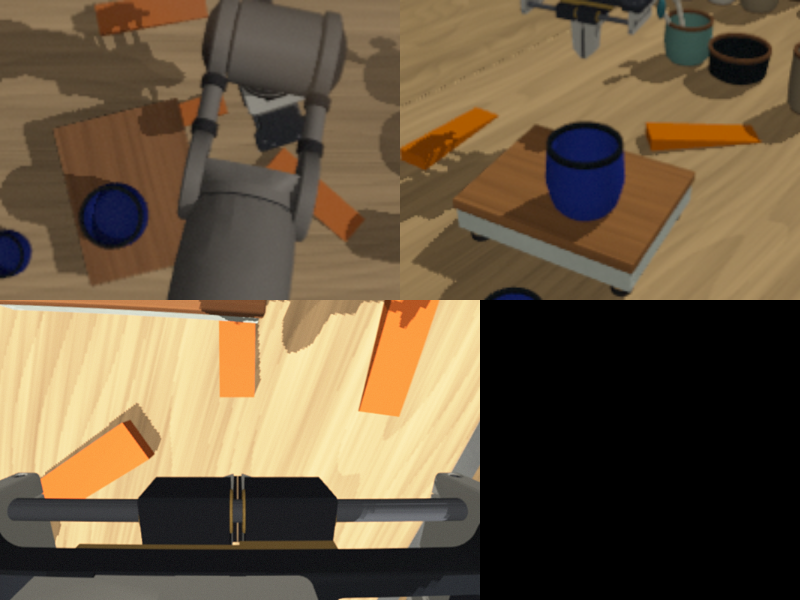

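The wedge stayed put and the board is level; the wedge enters at the corner, about (238,320) in the wrist panel. Now I go over the loose corner.

Call:
step_arm([
  [0,-0.3,0.92,0,0.6],
  [0,-0.3,0.92,0,0.6],
  [0,-0.3,0.92,0,0.6],
  [0,-0.3,0.92,0,0.6],
  [0,-0.3,0.92,0,0.6],
  [0,-0.3,0.92,0,0.6],
  [0,0,0,0,0],
  [0,0,0,0,0],
])

```text
time: 10.85
tool_pos: [0.6405, 0.0876, 0.1347]
tool_rot: [-3.14, -0.001, 2.173]
contact_force: [0.8, 0.3, -0.3]
opening: 0.0006
```

Call:
step_arm([
  [0,0.05,0,-0.6,0],
  [0,0,0,-0.6,0],
  [0,0,0,-0.5,0],
  [0,0,0,-0.2,0],
  [0,0,0,0,0],
])

```text
time: 11.35
tool_pos: [0.6417, 0.0868, 0.0867]
tool_rot: [-3.14, -0.001, 2.171]
contact_force: [0.2, -0.1, -0.7]
opening: 0.0003
```

Call:
step_arm([
  [0,0,0,-0.08,0],
  [0,0,0,0,0],
])

```text
time: 11.55
tool_pos: [0.6425, 0.0873, 0.0866]
tool_rot: [3.141, 0.0, 2.172]
contact_force: [0.0, 0.1, 0.2]
opening: 0.0004
```

Call:
step_arm([
  [0,0,0,-0.06,0],
  [0,0,0,0,0],
])

```text
time: 11.75
tool_pos: [0.6423, 0.0874, 0.085]
tool_rot: [3.141, 0.0, 2.172]
contact_force: [-0.3, -0.5, 0.0]
opening: 0.0009
```

Call:
step_arm([
  [0,0,0,-0.06,0],
  [0,0,0,0,0],
])

```text
time: 11.95
tool_pos: [0.6421, 0.0874, 0.0832]
tool_rot: [-3.142, -0.0, 2.172]
contact_force: [-0.5, 0.1, -0.2]
opening: 0.0002
```

Call:
step_arm([
  [0,0,0,-0.04,0],
  [0,0,0,0,0],
])

```text
time: 12.15
tool_pos: [0.6423, 0.0874, 0.0823]
tool_rot: [3.141, 0.0, 2.172]
contact_force: [0.5, 0.0, 0.5]
opening: 0.0006
```

Call:
step_arm([
  [0,0,0,-0.03,0],
  [0,0,0,0,0],
])

```text
time: 12.35
tool_pos: [0.6423, 0.0874, 0.0823]
tool_rot: [3.141, 0.0, 2.172]
contact_force: [-2.0, -0.7, 5.2]
opening: 0.0002
```

It presses with 5.2 N and the corner isn't sinking. I hold for a second.

Call:
step_arm([
  [0,0,0,0,0],
  [0,0,0,0,0],
  [0,0,0,0,0],
  [0,0,0,0,0],
  [0,0,0,0,0],
])

```text
time: 12.85
tool_pos: [0.6423, 0.0874, 0.0823]
tool_rot: [3.141, 0.0, 2.172]
contact_force: [-1.5, -0.0, 5.6]
opening: 0.0005
```

Call:
step_arm([
  [0,0,0,-0.01,0],
  [0,0,0,0,0],
  [0,0,0,0,0],
  [0,0,0,0,0],
  [0,0,0,0,0],
  [0,0,0,0,0],
])

```text
time: 13.45
tool_pos: [0.6423, 0.0874, 0.0823]
tool_rot: [3.141, 0.0, 2.172]
contact_force: [-2.4, 0.2, 6.3]
opening: 0.0006
```

```bash
python3 chk.py c6
```

```text
13.45 [-2.39  0.16  6.29] [0.6423 0.0874 0.0823]
[297. 192.]
  109
  ((651.3690795898438, 15.113679885864258), (27.522197723388672, 64.19156646728516), 84.68994903564453)
  [[618.0, 4.0], [682.0, -2.0], [685.0, 26.0], [621.0, 32.0]]
  [-5.196  0.017  3.482]
  [0.0101 0.3944]
[334. 224.]
  241
  ((558.2466430664062, -101.4996566772461), (70.87691497802734, 45.68761444091797), 49.86991882324219)
  [[518.0, -114.0], [553.0, -143.0], [599.0, -89.0], [564.0, -60.0]]
  [ 0.059  0.043 -0.012]
  [0.0096 0.0226]
board [569.5 131.2] [118.2  85.2] 87.66
[-0.006   0.0022  0.0677]
```

View pics/c6.png

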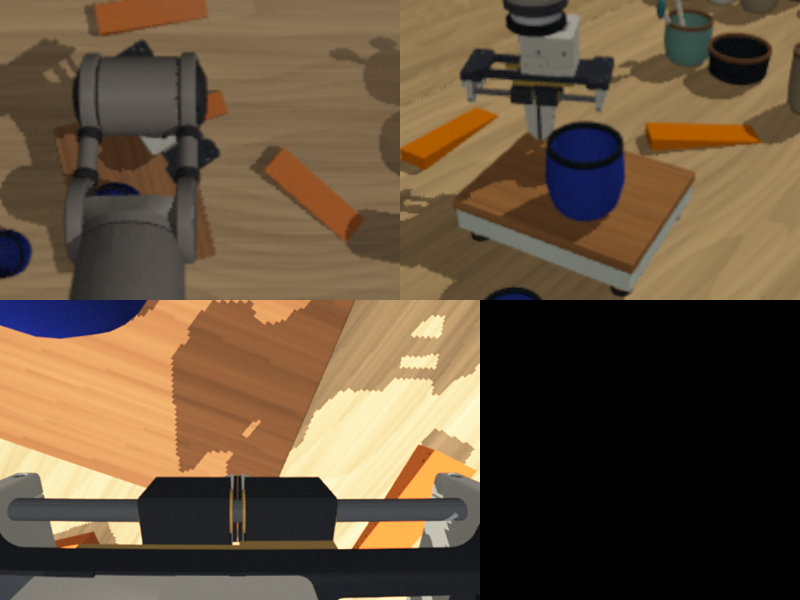

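The fingers stand on the corner at 6.3 N with no sinking, and the cup is clear of the gripper. Letting go: straight up, then away.

Call:
step_arm([
  [0,0,0,0.2,0],
  [0,0,0,0.6,0],
  [0,0,0,1,0],
  [0,0,0,1,0],
  [0,0,0,1,0],
  [0,0,0,1,0],
  [0,0,-1,0.4,0],
  [0,0,-1,0,0],
  [0,0,-1,0,0],
  [0,0,-1,0,0],
  [0,0,-1,0,0],
  [0,0,-1,0,0],
])

```text
time: 14.8
tool_pos: [0.6421, -0.0636, 0.2113]
tool_rot: [3.142, -0.0, 2.172]
contact_force: [-0.5, -0.2, 0.5]
opening: 0.0003
```

Call:
step_arm([
  [0,-0.5,-1,0,0],
  [0,-0.5,-1,0,0],
  [0,-0.5,-1,0,0],
  [0,0,0,0,0],
  [0,0,0,0,0],
  [0,0,0,0,0],
  [0,0,0,0,0],
  [0,0,0,0,0],
])

```text
time: 15.6
tool_pos: [0.605, -0.1367, 0.2112]
tool_rot: [3.141, -0.0, 2.173]
contact_force: [-0.3, 0.9, -0.3]
opening: 0.0005
```

```bash
python3 chk.py c7
```

```text
15.6 [-0.25  0.94 -0.29] [ 0.605  -0.1367  0.2112]
[292. 193.]
  217
  ((660.5126342773438, 33.02841567993164), (35.89732360839844, 62.41960906982422), 18.244070053100586)
  [[634.0, 57.0], [653.0, -2.0], [687.0, 9.0], [668.0, 68.0]]
  [ 0.02  -0.108  0.002]
  [0.0067 0.018 ]
[329. 222.]
  127
  ((570.618896484375, -84.24512481689453), (37.335689544677734, 46.291751861572266), 36.66366195678711)
  [[542.0, -77.0], [569.0, -114.0], [599.0, -92.0], [572.0, -55.0]]
  [ 0.553  1.329 -0.184]
  [0.0027 0.0245]
board [530.4 134.7] [241.7 192. ] 14.34
[0.0012 0.0001 0.0639]
```

View pics/c7.png

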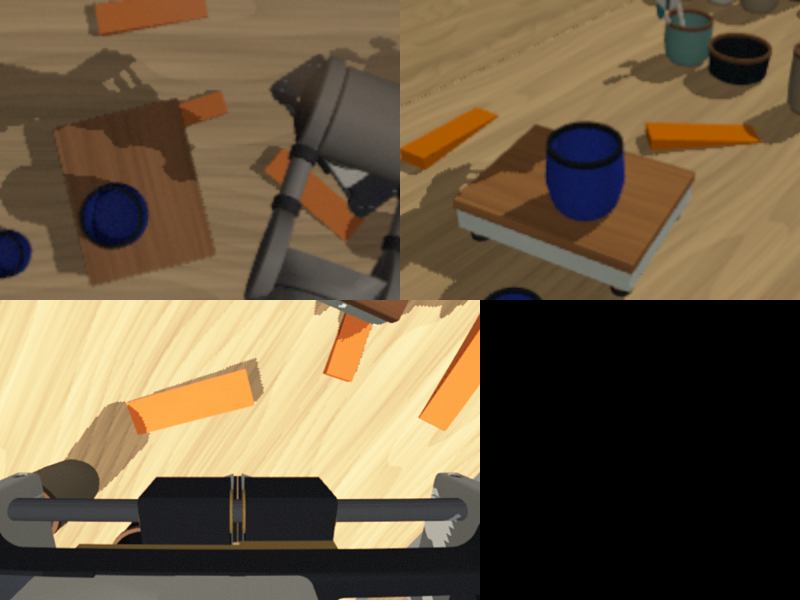

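The wedge is still in under the near-right corner (about (205,108) in the top panel). The riser and cup have not moved, the board is level, and the arm is clear.

```bash
python3 -c "
from cell import hand_in
print(hand_in())"
```

```text
the job is handed in; nothing more can be done
None
```

I pushed the small wedge thin end first under the short foot until the resistance jumped to about 4 N. I then backed off, pressed on the loose corner for about a second at 5–6 N, lifted clear and handed the job in at about 15.6 s.

- **Pressing:** the corner did not measurably sink; the tool stayed at z = 82.3 mm.
- **Riser:** its centre moved less than 1 mm from the start, and its yaw changed by less than 0.1°. The board's tilt measured about 0.001 rad, the same as at the start.
- **Wedge:** it did not move after the fingers backed off. By my estimate the foot's centre is about 26 mm ahead of the wedge's centre towards the thin end, and about 2 mm off its axis.
- **Cup and other pots:** the cup stands upright in place and was not touched, and nothing came near the other pots.

I could not measure the load the wedge carries now that the arm is away. I infer it from the push resistance and the firm press. The force readings wander by about 1 N, and no check failed or disagreed.

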